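# Complete the drawing kit tray

### The arm

A 6-joint arm with a two-finger parallel gripper is mounted at the origin on the work surface. World frame = base frame: x ahead of the robot, y to its left, z up, the work surface at z = 0. Lengths are in m, angles in rad, forces in N, time in s.
With the tool pointing down it reaches from about 0.425 to 1.125 m from the base axis. Payload 14.9 kg.
Tool frame: the origin (TCP) lies between the finger pads; the fingertips stand tip_reach ahead of it and the grasp point (between the pads) lies 5 mm behind it (tip_reach is the distance from the TCP to the fingertips, in m); z points along the fingers, y is the line along which they close (so a half turn about z gives the same grasp; the last joint's range is limited). The gripper opens to 91 mm and grips with 3 to 60 N. Pads are 32 mm wide; open, the fingers measure 118 mm over their backs; the gripper's body (76 mm by 178 mm) begins 60 mm behind the grasp point.
Start: joints at [1.103, 0.379, 1.734, -0, 1.028, -0.033], TCP at [0.295, 0.635, 0.208] pointing down, gripper open.
Joint ranges: [-2.77, 2.77], [-0.74, 2.19], [0, 2.66], [-1.06, 4.2], [0.31, 2.87], [-3.08, 3.08]. Speed limits (rad/s): [1.89, 1.89, 2.39, 3.14, 3.14, 3.14].

### API

Orientations are given as a unit quaternion [x, y, z, w].
In Python, from station import get_obs, snapshot, finish_job, tip_reach gives the robot as it stands.
- The arm moves only by the tool arm_command, never from a script. Its argument "moves" is a list of rows, each an object of numbers: "tx", "ty", "tz": the shift along the tool's x, y, z in mm; "spin": the turn about the tool's z in rad. A call has 1 to 20 rows; each row shifts and turns the commanded pose from where the row before left it, along the tool's axes as they then stand; what a row does not reach is not made up. A row lasts 1/8 s, in which the tool goes at most 62.5 mm and 10.7 degrees, less where a joint would pass 70% of its speed; a pose out of reach is approached as far as the arm can. A call with a gripper value outside its range is refused whole. "hand" is the opening in per cent of the stroke, from 0 (shut) to 100 (fully open), set as the call begins (left out, the last holds). The fingers move at their own pace and stop on an object; "squeeze" is the grip in N (left out, the last holds). Time passes only in rows, so rows that do not move let the fingers close. It gives the time, the measured TCP pose, the force, the opening and the grip force at its end, in the units of the state.
- get_obs(): the state, without advancing time (a new reading comes with each control period).
- snapshot(name): name is "scene" or "top" or "wrist"; returns a dict with "color" (420x560x3 uint8, red, green, blue), "z_map" (420x560 float32, m along the optical axis (not along the pixel's ray), 0 where there is no reading), "fovy" (degrees; the focal length in pixels is half the picture's height over the tangent of half this angle, whatever the lens; pixels are square), "cx", "cy" (the principal point, pixels), "world_from_camera" (4x4, takes a point from camera to world coordinates). Camera axes: x right, y up, looking along -z (the intrinsics and any distortion apply to the point x, -y, -z); pixel columns grow to the right and rows downward; lengths in m; the calibration is good to about 2 mm. A picture is of the moment at which its call begins.
- finish_job(): hands the job in; it is judged then, once.
The state is a dict: "time": time; "joint_positions": joint angles; "qvel": joint speeds; "joint_efforts": joint torques, N m; "ee_pos": TCP position; "orientation": TCP orientation; "force": force on the tool from outside, world axes, zero at the start; "moment": the same for the moment, N m; "gripper_width": finger opening in m; "grasp_force": force on a finger pad.
Only numpy, scipy, OpenCV 4.12 (cv2) and the standard library are available. Lean on these libraries where they do the work, as an engineer would, in place of code of your own. Each camera call takes 0.05 s, during which the arm holds its last target. There are 200 camera calls.

### The job

Complete the three-compartment drawing kit tray so that it holds exactly one ink jar, one hand stamp and one eraser, each the right way up on the floor of a compartment of its own. One of the three is already in the tray: leave it there and do not add a second of its kind. Take only the missing two from the desk, and leave the spare pieces and everything else on the desk where they are.

Things in the scene. Friction and masses are not known exactly. Their poses are not given: they have to be found in the camera images.
- tray: wooden kit tray, fixed to the desk: 294 mm long (its y axis), 102 mm wide (x), with three equal square compartments in a row along y, each 90 x 90 mm inside, divided by 6 mm walls; the walls are 16 mm high and the floor is a thin veneer level with the desk (within 2 mm), z = 0. Origin at the middle of the underside.
- well0 (a point): centre of the -y end compartment, at desk level. Axes as the tray's.
- well1 (a point): centre of the middle compartment, at desk level. Axes as the tray's.
- well2 (a point): centre of the +y end compartment, at desk level. Axes as the tray's.
- jar1_mid (a point): One of two identical jars: squat round ink jar with a flat black screw cap and a paper label: 46 mm diameter all the way up (glass and cap), 54 mm high, standing. Point at its centre, 27 mm above its underside; z is up. At the start it is either on the bare desk or in a compartment of the tray.
- jar2_mid (a point): One of two identical jars: squat round ink jar with a flat black screw cap and a paper label: 46 mm diameter all the way up (glass and cap), 54 mm high, standing. Point at its centre, 27 mm above its underside; z is up. At the start it is either on the bare desk or in a compartment of the tray.
- stamp1_mid (a point): One of two identical stamps: wooden hand stamp: a square block 44 x 44 mm and 19 mm high (rubber face down), from whose middle rises a round upright handle of 26 mm diameter, up to 64 mm above the underside; the handle (its middle 41 mm above the underside, i.e. 9 mm above this point) is what one grips. Point on its axis, 32 mm above the underside; z is up, x and y square to the block's sides. At the start it is either on the bare desk or in a compartment of the tray.
- stamp2_mid (a point): One of two identical stamps: wooden hand stamp: a square block 44 x 44 mm and 19 mm high (rubber face down), from whose middle rises a round upright handle of 26 mm diameter, up to 64 mm above the underside; the handle (its middle 41 mm above the underside, i.e. 9 mm above this point) is what one grips. Point on its axis, 32 mm above the underside; z is up, x and y square to the block's sides. At the start it is either on the bare desk or in a compartment of the tray.
- eraser1_mid (a point): One of two identical erasers: white block eraser with a card sleeve, lying flat: 58 mm long (its x axis), 28 mm wide (y), 24 mm high (z). Point at its centre, 12 mm above its underside. At the start it is either on the bare desk or in a compartment of the tray.
- eraser2_mid (a point): One of two identical erasers: white block eraser with a card sleeve, lying flat: 58 mm long (its x axis), 28 mm wide (y), 24 mm high (z). Point at its centre, 12 mm above its underside. At the start it is either on the bare desk or in a compartment of the tray.
- pot_mid (a point): bystander: white pot with pencils and brushes, 72 mm diameter, 100 mm high (pencils up to 180 mm). Point on its axis 50 mm up.
- glass_mid (a point): bystander: clear water glass, 72 mm diameter at the rim, 85 mm high. Point on its axis half-way up.
- marker_mid (a point): bystander: marker pen lying on the desk, 138 mm long (x axis), 16 mm thick. Point at its centre.
- figure_mid (a point): bystander: jointed wooden artist's hand standing on a 90 mm round foot, 210 mm high. Point on its axis 100 mm up.
Mind the look-alikes: they are no part of the job. What is shaped like the part that bears jar1_mid but green is not meant. Leave any pink look-alike of the part that bears eraser1_mid alone.

How it is judged:
By the outcome, as a careful person would: the job done as asked, in the order asked, and still so for the second after the job is handed in, with the robot touching nothing.
It also fails if it takes over 54 s, if anything falls off the work surface, if the arm or the gripper's body presses on something with over 40 N, if the wrist force passes 120 N, or if a joint passes its speed limit or range.

## Working session

There is one attempt and no reset: what is moved stays moved. The work goes in short steps, Python scripts to look and compute and a tool call to move; the robot and the scene stay as the last step left them, time stands still between calls to the robot, and variables do not carry over. Pictures are saved under pics/ and viewed, at most 10 in all, crops included, and the job is handed in when it is done.

Besides the shell and the picture viewer there is one more tool, called by a JSON object that holds its "op" and its "data", one argument or row to a line. arm_command: Moves the arm, as the interface text tells. Its arguments: {"type":"object","properties":{"moves":{"type":"array"},"hand":{"type":"number"},"squeeze":{"type":"number"}},"required":["moves"]}

```bash
mkdir -p pics; ls
cat > h.py <<'E'
import numpy as np, cv2, pickle
from station import get_obs, snapshot, finish_job, tip_reach
def shot(n,f):
    s=snapshot(n); cv2.imwrite(f'pics/{f}.png',cv2.cvtColor(s['color'],cv2.COLOR_RGB2BGR)); pickle.dump(s,open(f'{f}.pkl','wb')); return s
def F(s): return s['color'].shape[0]/2/np.tan(np.radians(s['fovy'])/2)
def ray(s,u,v):
    T=np.array(s['world_from_camera']); d=np.array([(u-s['cx'])/F(s),-(v-s['cy'])/F(s),-1.]); return T[:3,3],T[:3,:3]@d
def onplane(s,u,v,z):
    o,d=ray(s,u,v); return o+d*(z-o[2])/d[2]
def cloud(s):
    h,w=s['z_map'].shape; u,v=np.meshgrid(np.arange(w),np.arange(h)); z=s['z_map']; T=np.array(s['world_from_camera'])
    p=np.stack([(u-s['cx'])/F(s)*z,-(v-s['cy'])/F(s)*z,-z],-1); return p@T[:3,:3].T+T[:3,3]
E
python3 - <<'E'
from h import *
for n in('top','scene'):
    s=shot(n,n+'0'); print({k:v for k,v in s.items() if k not in('color','z_map')}, (s['z_map']>0).mean())
print(get_obs(), tip_reach() if callable(tip_reach) else tip_reach)
a=cv2.imread('pics/top0.png');
E
```

```text
pics
{'fovy': 47.56428044791433, 'cx': 282.87429771311747, 'cy': 213.36578776926663, 'world_from_camera': array([[ 0.01544043,  0.98915916, -0.14603341,  0.38658705],
       [-0.99957388,  0.01165175, -0.02676385, -0.01790168],
       [-0.02477217,  0.14638443,  0.98891756,  1.33896352],
       [ 0.        ,  0.        ,  0.        ,  1.        ]])} 0.995829081632653
{'fovy': 50.62893336777688, 'cx': 282.18265624473497, 'cy': 199.66895802707305, 'world_from_camera': array([[ 0.72235121, -0.53593244,  0.43701848,  1.03034948],
       [ 0.69147094,  0.5677789 , -0.4466487 , -0.47936595],
       [-0.00875635,  0.62482281,  0.78071748,  0.95934718],
       [ 0.        ,  0.        ,  0.        ,  1.        ]])} 0.9959608843537415
{'time': 0.1, 'joint_positions': array([ 1.10269620e+00,  3.79368180e-01,  1.73471735e+00,  5.97404875e-06,
        1.02848724e+00, -3.32785106e-02]), 'qvel': array([-0.00032479,  0.0002955 , -0.00087975,  0.00158632, -0.00197402,
       -0.00037707]), 'joint_efforts': array([-5.83044202e-04, -7.65037680e+01, -4.35301745e+01,  6.50722627e-02,
        3.98617052e-02, -2.60960593e-05]), 'ee_pos': array([0.29470295, 0.63454706, 0.20704791]), 'orientation': array([ 2.15703589e-01,  9.76458766e-01, -4.74103051e-04, -1.24046778e-04]), 'force': array([ 0.47776761, -0.15561787,  0.24255382]), 'moment': array([-0.02812744,  0.00496653, -0.00143917]), 'grasp_force': 0.0, 'gripper_width': 0.0911387914424827} 0.014
```

View pics/top0.png

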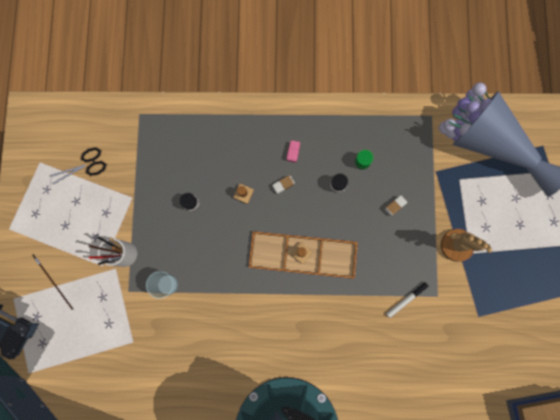

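View pics/scene0.png

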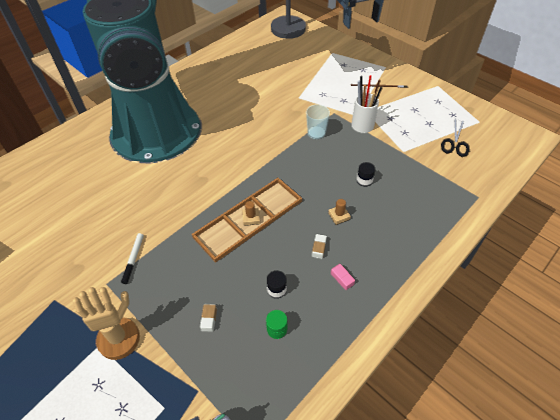

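Top view: the tray is at about (302,255), with a stamp upright in its middle well (302,252), so a jar and an eraser are missing.
- **Jar candidates (top):** black caps at (189,202) and (340,183). The green one at (364,159) is a look-alike.
- **Eraser candidates (top):** white ones at (284,184) and (396,205). The pink one at (293,151) is a look-alike.
- **Also present:** spare stamp at (243,193), glass (161,285), pot (115,250), figure (465,245), marker (408,298).
- **Choice:** the isolated jar (189,202) goes to well2 and the isolated eraser (396,205) goes to well0.

The scene view agrees, with the jar at (366,173) and the eraser at (208,317).

```bash
cat > m.py <<'E'
from h import *
for n in('top0','scene0'):
    s=pickle.load(open(n+'.pkl','rb')); P=cloud(s); H=P[...,2]; hsv=cv2.cvtColor(s['color'],cv2.COLOR_RGB2HSV)
    m=((H>0.007)&(P[...,0]>.4)&(P[...,0]<1.0)&(abs(P[...,1])<.5)).astype(np.uint8)
    k,l,st,c=cv2.connectedComponentsWithStats(m)
    print(n,'mat z',np.median(H[(P[...,0]>.7)&(P[...,0]<.9)&(abs(P[...,1])<.3)]).round(4))
    for i in range(1,k):
        if st[i,4]<25: continue
        p=P[l==i]; zt=np.percentile(p[:,2],95); t=p[p[:,2]>zt-.006][:,:2]
        r=cv2.minAreaRect((t*1000).astype(np.float32))
        print(c[i].round(1),st[i,4],'ztop',zt.round(4),'rect c',np.round(r[0],1),'size',np.round(r[1],1),'ang',round(r[2],1),'hsv',np.median(hsv[l==i],0))
E
python3 m.py
python3 - <<'E'
from h import *
a=cv2.imread('pics/top0.png'); b=cv2.imread('pics/scene0.png')
z=lambda a,u,v,w=32,h=32: cv2.resize(a[v-h:v+h,u-w:u+w],(256,256),interpolation=cv2.INTER_CUBIC)
t=np.hstack([z(a,189,202),z(a,396,205),z(a,302,255)]); q=np.hstack([z(b,366,173),z(b,208,317),z(b,250,213)])
cv2.imwrite('pics/crop1.png',np.vstack([t,q]))
E
```

```text
top0 mat z -0.0004
[465.7 121.6] 1774 ztop 0.15 rect c [ 820.2 -490.4] size [30.6 59.4] ang 77.4 hsv [124.  47. 105.]
[292.7 151.2] 210 ztop 0.0277 rect c [760.7  -7.2] size [28.2 55.4] ang 77.5 hsv [170. 118. 201.]
[363.4 159.1] 278 ztop 0.0562 rect c [ 735.7 -206. ] size [41.7 43.9] ang 85.7 hsv [ 69. 201. 126.]
[338.5 182.7] 266 ztop 0.0567 rect c [ 668.3 -136.7] size [42.9 45.3] ang 64.1 hsv [120.  15.  37.]
[282.7 184.3] 219 ztop 0.0279 rect c [665.3  19.7] size [28.6 56.5] ang 30.1 hsv [ 16.  64. 141.]
[242.8 193.3] 250 ztop 0.0649 rect c [638.2 132.2] size [23.8 22.3] ang 3.4 hsv [ 16. 118. 141.]
[188.5 201.6] 278 ztop 0.057 rect c [610.5 281.5] size [44.2 42.7] ang 46.3 hsv [120.  15.  36.]
[395.2 205.4] 219 ztop 0.0284 rect c [ 608.4 -295.1] size [27.8 54.8] ang 42.6 hsv [ 16.  62. 140.]
[461.4 244.7] 1063 ztop 0.1995 rect c [ 493.1 -450.7] size [45.4 16.4] ang 63.2 hsv [ 15. 120. 110.]
[303.6 254.4] 790 ztop 0.0194 rect c [467.8 -38.1] size [293.2 102. ] ang 84.9 hsv [ 14. 137. 136.]
[114.2 252.3] 945 ztop 0.1589 rect c [461.5 465.7] size [69.7 64.6] ang 58.5 hsv [ 14.  16.
[... 707 characters left out ...]
160.]
[319.1 245.6] 261 ztop 0.027 rect c [671.7  17.9] size [28.4 57.5] ang 31.2 hsv [ 21.  37. 181.]
[342.6 275.8] 325 ztop 0.0268 rect c [768.3  -8.9] size [28.5 58.1] ang 79.7 hsv [168. 108. 240.]
[276.4 283.3] 460 ztop 0.0563 rect c [ 673.3 -137.6] size [44.3 44.6] ang 87.8 hsv [113.  30.  35.]
[108.5 321.5] 2656 ztop 0.1959 rect c [ 496.5 -458.8] size [62.  16.1] ang 63.2 hsv [ 18. 113. 151.]
[208.3 316.9] 361 ztop 0.0266 rect c [ 614.7 -297.7] size [28.8 57. ] ang 42.4 hsv [ 19.  64. 175.]
[276.7 323.4] 504 ztop 0.0563 rect c [ 741.9 -207.3] size [43.8 44.4] ang 22.4 hsv [ 68. 205. 158.]
[221.8 416.9] 73 ztop 0.1269 rect c [ 817.4 -424. ] size [17.6  5.8] ang 71.3 hsv [ 90.  38. 139.]
```

View pics/crop1.png

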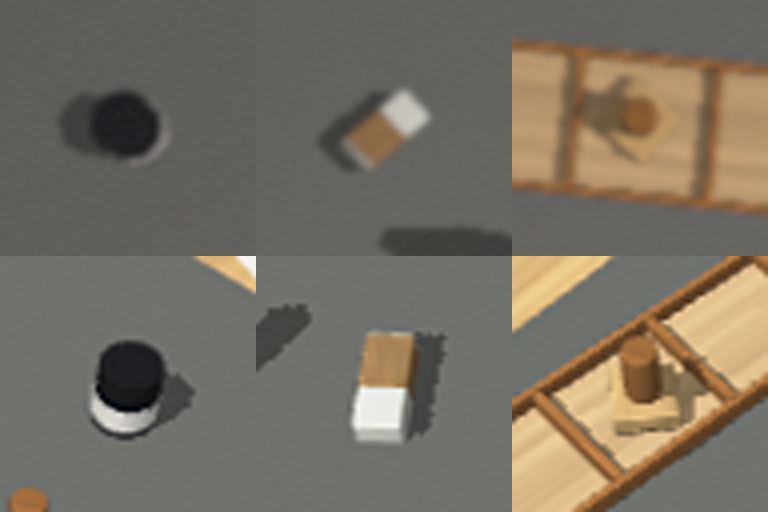

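The crop confirms a black-capped jar with a white label, a white eraser with a brown sleeve, and an upright stamp in the middle well. Two-view measurements, with heights read about 2 mm high:

| Item | Position x, y (mm) | Top height (mm) |
|---|---|---|
| Jar | (613, 281) | about 54–56 |
| Eraser | (611, -296), long axis about -47.5° | about 26 |
| Tray centre | about (470, -39), +y axis at 84.9° | – |

First I go above the jar, lifting and turning to line up with the tray.

{"op": "arm_command", "data": {
  "moves": [
    {"spin": 0.175,"tz": -9},
    {"spin": 0.175,"tz": -9},
    {"spin": 0.175,"tz": -9},
    {"spin": 0.175,"tz": -9},
    {"spin": 0.175,"tz": -9},
    {"spin": 0.175,"tz": -9},
    {"spin": 0.175,"tz": -9},
    {"tx": -30,"ty": 32},
    {"tx": -30,"ty": 32},
    {"tx": -30,"ty": 32},
    {"tx": -30,"ty": 32},
    {"tx": -30,"ty": 32},
    {"tx": -30,"ty": 32},
    {"tx": -30,"ty": 32},
    {"tx": -30,"ty": 32},
    {"tx": -30,"ty": 32},
    {"tx": -30,"ty": 32},
    {"tx": -24,"ty": 28},
    {"tz": 40},
    {"tz": 20}
  ],
  "hand": 85,
  "squeeze": 20
}}

```text
invalid input at $.moves[0]: expected keys tx, ty, tz, spin
```

{"op": "arm_command", "data": {
  "moves": [
    {}
  ]
}}

```text
invalid input at $.moves[0]: expected keys tx, ty, tz, spin
```

```bash
sed -i 's/^for n in.*/import sys\nfor n in sys.argv[1:]:/' m.py
python3 - <<'E'
from h import *
s=shot('wrist','w1'); print(get_obs()['ee_pos'],get_obs()['orientation'],s['world_from_camera'].round(3))
E
python3 m.py w1
```

```text
[0.29471425 0.6345872  0.20711781] [ 2.15694512e-01  9.76460793e-01 -4.28384087e-04 -1.14930080e-04] [[ 0.421 -0.877 -0.232  0.229]
 [ 0.907  0.406  0.109  0.665]
 [-0.001 -0.257  0.966  0.385]
 [ 0.     0.     0.     1.   ]]
w1 mat z nan
[222.4 326.1] 715 ztop 0.0481 rect c [434.5 479.4] size [41.9  7.8] ang 65.2 hsv [15.  6. 86.]
  return _methods._mean(a, axis=axis, dtype=dtype,
  ret = ret.dtype.type(ret / rcount)
```

View pics/w1.png

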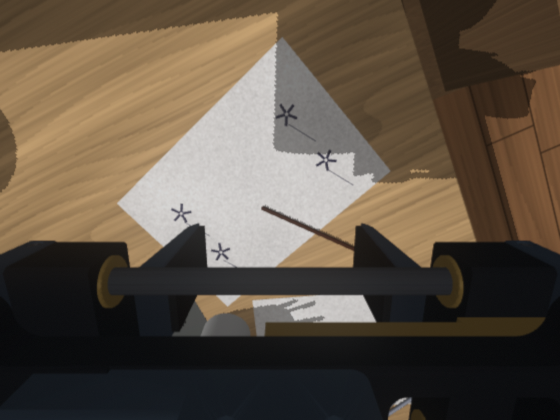

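The call was refused because every row needs all four keys, so the arm hasn't moved. The picture shows only the paper sheet with the fingers at (200,260) and (370,260). I'll resend with complete rows.

{"op": "arm_command", "data": {
  "moves": [
    {"tx": 0,"ty": 0,"spin": 0.175,"tz": -9},
    {"tx": 0,"ty": 0,"spin": 0.175,"tz": -9},
    {"tx": 0,"ty": 0,"spin": 0.175,"tz": -9},
    {"tx": 0,"ty": 0,"spin": 0.175,"tz": -9},
    {"tx": 0,"ty": 0,"spin": 0.175,"tz": -9},
    {"tx": 0,"ty": 0,"spin": 0.175,"tz": -9},
    {"tx": 0,"ty": 0,"spin": 0.175,"tz": -9},
    {"tx": -30,"ty": 32,"tz": 0,"spin": 0},
    {"tx": -30,"ty": 32,"tz": 0,"spin": 0},
    {"tx": -30,"ty": 32,"tz": 0,"spin": 0},
    {"tx": -30,"ty": 32,"tz": 0,"spin": 0},
    {"tx": -30,"ty": 32,"tz": 0,"spin": 0},
    {"tx": -30,"ty": 32,"tz": 0,"spin": 0},
    {"tx": -30,"ty": 32,"tz": 0,"spin": 0},
    {"tx": -30,"ty": 32,"tz": 0,"spin": 0},
    {"tx": -30,"ty": 32,"tz": 0,"spin": 0},
    {"tx": -30,"ty": 32,"tz": 0,"spin": 0},
    {"tx": -24,"ty": 28,"tz": 0,"spin": 0},
    {"tx": 0,"ty": 0,"tz": 40,"spin": 0},
    {"tx": 0,"ty": 0,"tz": 20,"spin": 0}
  ],
  "hand": 85,
  "squeeze": 20
}}

```text
time: 2.65
ee_pos: [0.6119, 0.2805, 0.2085]
orientation: [0.738, 0.675, -0.001, -0.0]
force: [0.1, 0.0, 0.5]
gripper_width: 0.0775
grasp_force: 0.0
```

{"op": "arm_command", "data": {
  "moves": [
    {"tx": 0,"ty": 0,"tz": 0,"spin": 0}
  ]
}}

```text
time: 2.78
ee_pos: [0.6116, 0.2812, 0.2091]
orientation: [0.738, 0.675, -0.001, -0.001]
force: [-0.9, 0.5, 0.4]
gripper_width: 0.0775
grasp_force: 0.0
```

```bash
python3 - <<'E'
from h import *
s=shot('wrist','w2'); o=get_obs(); print(o['time'],o['ee_pos'],o['orientation'],o['joint_positions'])
E
python3 m.py w2 2>/dev/null
```

```text
2.825 [0.61236823 0.28155704 0.21058707] [ 7.37671521e-01  6.75159619e-01 -4.34609122e-04 -1.63861407e-04] [3.96377497e-01 3.36178096e-01 1.78760847e+00 1.71796542e-05
 1.01873492e+00 4.84802483e-01]
w2 mat z 0.0013
[105.   29.9] 7433 ztop 0.1668 rect c [532.  401.8] size [ 13.4 197.7] ang 64.5 hsv [ 15.   7. 127.]
[ 93.8 158.1] 1793 ztop 0.0863 rect c [503.7 359.6] size [222.1  57.9] ang 11.5 hsv [ 95.  36. 199.]
[280.2 190. ] 1385 ztop 0.0563 rect c [620.6 303. ] size [89.9 45.1] ang 66.0 hsv [113.  17.  47.]
[279.8 334.1] 92217 ztop 0.3464 rect c [604.9 312.8] size [71.3 46.5] ang 38.6 hsv [108.  44.  43.]
```

View pics/w2.png

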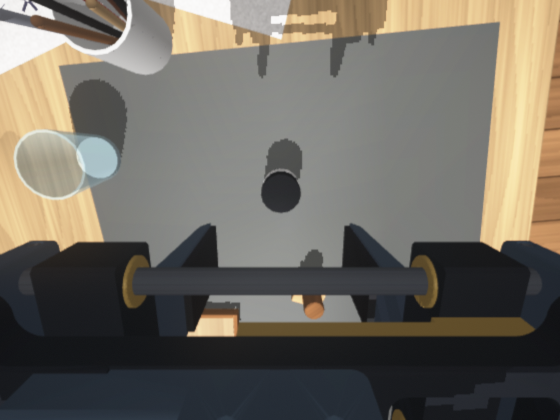

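The wrist view shows the cap at (281,191), on the fingers' mid-line. The glass is at (50,165), and the spare stamp at (313,300) is well clear.

Run:
```python
from h import *
s=pickle.load(open('w2.pkl','rb')); P=cloud(s)
print(s['fovy'],s['cx'],s['cy'],np.array(s['world_from_camera']).round(3).tolist())
m=(cv2.cvtColor(s['color'],cv2.COLOR_RGB2GRAY)<45).astype(np.uint8); m[225:]=0; m[:165]=0; m[:,:250]=0; m[:,315:]=0
c=max(cv2.findContours(m,0,1)[0],key=cv2.contourArea); (u,v),r=cv2.minEnclosingCircle(c); print(u,v,r)
for z in (.05,.054): print(onplane(s,u,v,z), 'radius', r*(s['world_from_camera'][2][3]-z)/F(s)/.97)
for v_ in range(170,216,6): print(v_,P[v_,281].round(3),s['color'][v_,281])
# two-view rays: top + scene cap centroid + wrist, least squares
L=[(s,u,v)]
for n,b in (('top0',(175,188,205,215)),('scene0',(352,155,382,180))):
    t=pickle.load(open(n+'.pkl','rb')); g=cv2.cvtColor(t['color'],cv2.COLOR_RGB2GRAY); k=np.zeros_like(g); k[b[1]:b[3],b[0]:b[2]]=g[b[1]:b[3],b[0]:b[2]]<45
    M=(k&(cloud(t)[...,2]>.050)).astype(np.uint8); Mo=cv2.moments(M,True); L.append((t,Mo['m10']/Mo['m00'],Mo['m01']/Mo['m00'])); print(n,L[-1][1:],onplane(t,*L[-1][1:],.054))
def tri(L):
    A=np.zeros((3,3));B=np.zeros(3)
    for q in L:
        o,d=ray(*q); d=d/np.linalg.norm(d); Q=np.eye(3)-np.outer(d,d); A+=Q;B+=Q@o
    return np.linalg.solve(A,B)
print(tri(L),tri(L[:2]),tri(L[::2]),tri(L[1:]))
```

```text
70.61763469978709 279.7218936823289 207.96426648667924 [[0.996, 0.084, 0.026, 0.618], [-0.088, 0.962, 0.258, 0.353], [-0.003, -0.259, 0.966, 0.387], [0.0, 0.0, 0.0, 1.0]]
281.6111145019531 189.05555725097656 18.32248306274414
[0.61335398 0.28566862 0.05      ] radius 0.0214913242122666
[0.61341226 0.28646986 0.054     ] radius 0.021236493091074657
170 [0.614 0.305 0.03 ] [131 129 128]
176 [0.614 0.302 0.055] [42 43 45]
182 [0.613 0.295 0.056] [43 44 45]
188 [0.613 0.288 0.055] [43 43 45]
194 [0.612 0.281 0.055] [44 45 47]
200 [0.612 0.274 0.055] [45 47 48]
206 [0.611 0.267 0.055] [48 49 52]
212 [0.609 0.244 0.001] [80 80 82]
top0 (187.01282051282053, 200.69230769230768) [0.60847527 0.28123463 0.054     ]
scene0 (366.6258064516129, 168.59354838709677) [0.61712474 0.27799245 0.054     ]
[0.61214938 0.28461587 0.04423983] [0.61208342 0.28410235 0.03967968] [0.61333461 0.2848444  0.04579201] [0.61149724 0.28495139 0.04374288]
```

The wrist and the two fixed views agree on the jar at about (612.5, 283) with its top at about 55 mm. The TCP is at (612, 281.5), so I shift 2 mm, descend and grip above tray-wall height.

{"op": "arm_command", "data": {
  "moves": [
    {"tx": 2,"ty": 0,"tz": 40,"spin": 0},
    {"tx": 0,"ty": 0,"tz": 40,"spin": 0},
    {"tx": 0,"ty": 0,"tz": 40,"spin": 0},
    {"tx": 0,"ty": 0,"tz": 30,"spin": 0},
    {"tx": 0,"ty": 0,"tz": 15,"spin": 0},
    {"tx": 0,"ty": 0,"tz": 10,"spin": 0},
    {"tx": 0,"ty": 0,"tz": 0,"spin": 0},
    {"tx": 0,"ty": 0,"tz": 0,"spin": 0}
  ]
}}

```text
time: 3.82
ee_pos: [0.6135, 0.2835, 0.0367]
orientation: [0.738, 0.675, 0.001, 0.0]
force: [0.4, 0.8, 0.7]
gripper_width: 0.0772
grasp_force: 0.0
```

{"op": "arm_command", "data": {
  "moves": [
    {"tx": 0,"ty": 0,"tz": 0,"spin": 0},
    {"tx": 0,"ty": 0,"tz": 0,"spin": 0},
    {"tx": 0,"ty": 0,"tz": 0,"spin": 0},
    {"tx": 0,"ty": 0,"tz": 0,"spin": 0},
    {"tx": 0,"ty": 0,"tz": 0,"spin": 0}
  ],
  "hand": 0,
  "squeeze": 20
}}

```text
time: 4.45
ee_pos: [0.6129, 0.2832, 0.0357]
orientation: [0.738, 0.675, 0.0, 0.0]
force: [-0.2, -0.3, 2.3]
gripper_width: 0.0451
grasp_force: 20.0
```

The jar is held: width 45 mm, 20 N. Now lift and carry it to above well2 at about (479.5, 57.6).

{"op": "arm_command", "data": {
  "moves": [
    {"tx": 0,"ty": 0,"tz": -20,"spin": 0},
    {"tx": 0,"ty": 0,"tz": -35,"spin": 0},
    {"tx": 0,"ty": 0,"tz": -35,"spin": 0},
    {"tx": -12,"ty": -6,"tz": 0,"spin": 0},
    {"tx": -32,"ty": -15,"tz": 0,"spin": 0},
    {"tx": -32,"ty": -15,"tz": 0,"spin": 0},
    {"tx": -32,"ty": -15,"tz": 0,"spin": 0},
    {"tx": -32,"ty": -15,"tz": 0,"spin": 0},
    {"tx": -32,"ty": -15,"tz": 0,"spin": 0},
    {"tx": -32,"ty": -16,"tz": 0,"spin": 0},
    {"tx": -22,"ty": -10,"tz": 0,"spin": 0},
    {"tx": -11,"ty": -6,"tz": 0,"spin": 0},
    {"tx": 0,"ty": 0,"tz": 0,"spin": 0},
    {"tx": 0,"ty": 0,"tz": 0,"spin": 0}
  ]
}}

```text
time: 6.2
ee_pos: [0.4797, 0.0576, 0.1257]
orientation: [0.738, 0.675, 0.0, 0.0]
force: [0.9, 0.5, -1.6]
gripper_width: 0.0455
grasp_force: 20.0
```

Run:
```python
from h import *
s=shot('wrist','w3'); o=get_obs(); print(o['time'],o['ee_pos'],o['gripper_width'])
P=cloud(s)
# tray rim from depth in the initial views and now
for n in('top0','scene0'):
    t=pickle.load(open(n+'.pkl','rb')); Q=cloud(t); 
    q=Q[(Q[...,2]>.012)&(Q[...,2]<.024)&(abs(Q[...,0]-.47)<.085)&(abs(Q[...,1]+.038)<.17)]
    r=cv2.minAreaRect((q[:,:2]*1000).astype(np.float32)); print(n,r,np.median(q[:,2]))
hsv=cv2.cvtColor(s['color'],cv2.COLOR_RGB2HSV)
```

```text
6.25 [0.47968609 0.05774094 0.12567003] 0.0455286158300092
top0 ((467.8829040527344, -38.09120178222656), (294.1885681152344, 102.20523071289062), 84.9439468383789) 0.016015494792179563
scene0 ((473.48162841796875, -38.57106018066406), (295.6838073730469, 106.72303009033203), 84.82306671142578) 0.015569130402644737
```

View pics/w3.png

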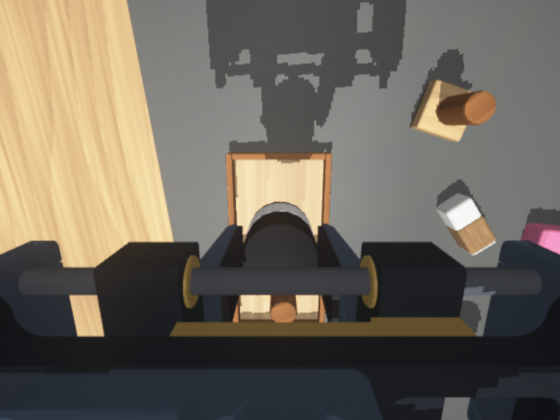

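The tray walls at columns 232 and 328 are centred on the jar at 280 and run parallel to the fingers. The end wall is at row 155, and I check its position next.

Run:
```python
from h import *
s=pickle.load(open('w3.pkl','rb')); P=cloud(s)
for u,v in((229,156),(330,156),(280,156),(280,158)): print(u,v,onplane(s,u,v,.016).round(4),P[v,u].round(4))
for v in(175,200): print([ (u,P[v,u].round(4).tolist()) for u in (228,232,236,280,324,328,331)])
```

```text
229 156 [0.4349 0.1088 0.016 ] [0.435  0.1088 0.0164]
330 156 [0.5316 0.1003 0.016 ] [0.5313 0.1004 0.0175]
280 156 [0.4837 0.1045 0.016 ] [0.4837 0.1047 0.0179]
280 158 [0.4836 0.1026 0.016 ] [0.4836 0.1027 0.0166]
[(228, [0.4317, 0.0908, 0.0168]), (232, [0.4355, 0.0904, 0.0166]), (236, [0.437, 0.088, 0.0015]), (280, [0.482, 0.0843, 0.0034]), (324, [0.5249, 0.0824, 0.016]), (328, [0.5287, 0.0822, 0.0168]), (331, [0.5343, 0.0792, -0.0001])]
[(228, [0.4285, 0.0661, 0.0174]), (232, [0.4325, 0.0659, 0.0179]), (236, [0.4339, 0.0622, 0.003]), (280, [0.4796, 0.058, 0.0026]), (324, [0.5236, 0.0576, 0.0168]), (328, [0.5272, 0.0577, 0.0187]), (331, [0.533, 0.053, 0.001])]
```

The walls put the well centre at (479.5, 57) with the floor at 1–3 mm, so the TCP is already over it. Lower the jar and release with a limited opening.

{"op": "arm_command", "data": {
  "moves": [
    {"tx": 0,"ty": 0,"tz": 30,"spin": 0},
    {"tx": 0,"ty": 0,"tz": 30,"spin": 0},
    {"tx": 0,"ty": 0,"tz": 15,"spin": 0},
    {"tx": 0,"ty": 0,"tz": 8,"spin": 0},
    {"tx": 0,"ty": 0,"tz": 3,"spin": 0},
    {"tx": 0,"ty": 0,"tz": 2,"spin": 0},
    {"tx": 0,"ty": 0,"tz": 0,"spin": 0},
    {"tx": 0,"ty": 0,"tz": 0,"spin": 0}
  ]
}}

```text
time: 7.25
ee_pos: [0.4795, 0.0572, 0.038]
orientation: [0.738, 0.675, 0.0, 0.0]
force: [0.0, 0.9, -1.7]
gripper_width: 0.0453
grasp_force: 20.0
```

{"op": "arm_command", "data": {
  "moves": [
    {"tx": 0,"ty": 0,"tz": 1,"spin": 0},
    {"tx": 0,"ty": 0,"tz": 0.7,"spin": 0},
    {"tx": 0,"ty": 0,"tz": 0,"spin": 0}
  ]
}}

```text
time: 7.62
ee_pos: [0.4792, 0.0572, 0.0359]
orientation: [0.738, 0.675, -0.0, -0.0]
force: [0.2, -0.4, -0.9]
gripper_width: 0.0455
grasp_force: 20.0
```

{"op": "arm_command", "data": {
  "moves": [
    {"tx": 0,"ty": 0,"tz": 0,"spin": 0},
    {"tx": 0,"ty": 0,"tz": 0,"spin": 0},
    {"tx": 0,"ty": 0,"tz": 0,"spin": 0},
    {"tx": 0,"ty": 0,"tz": 0,"spin": 0}
  ],
  "hand": 68
}}

```text
time: 8.12
ee_pos: [0.4793, 0.0572, 0.036]
orientation: [0.738, 0.675, 0.0, 0.0]
force: [-1.1, 0.1, -0.4]
gripper_width: 0.0618
grasp_force: 0.0
```

{"op": "arm_command", "data": {
  "moves": [
    {"tx": 0,"ty": 0,"tz": -20,"spin": 0},
    {"tx": 0,"ty": 0,"tz": -40,"spin": 0},
    {"tx": 0,"ty": 0,"tz": -60,"spin": 0},
    {"tx": 0,"ty": 0,"tz": -60,"spin": 0}
  ]
}}

```text
time: 8.62
ee_pos: [0.4788, 0.0572, 0.2177]
orientation: [0.738, 0.675, -0.0, -0.0]
force: [0.4, 1.0, -0.3]
gripper_width: 0.0621
grasp_force: 0.0
```

Jar released cleanly. Next, above the eraser at about (612, -296), turning the jaws across its width.

{"op": "arm_command", "data": {
  "moves": [
    {"tx": -34,"ty": 16,"tz": 0,"spin": 0},
    {"tx": -34,"ty": 16,"tz": 0,"spin": 0},
    {"tx": -34,"ty": 16,"tz": 0,"spin": 0},
    {"tx": -34,"ty": 16,"tz": 0,"spin": 0},
    {"tx": -34,"ty": 16,"tz": 0,"spin": 0},
    {"tx": -34,"ty": 17,"tz": 0,"spin": 0},
    {"tx": -34,"ty": 17,"tz": 0,"spin": 0},
    {"tx": -34,"ty": 17,"tz": 0,"spin": 0},
    {"tx": -34,"ty": 17,"tz": 0,"spin": 0},
    {"tx": -34,"ty": 16,"tz": 0,"spin": 0},
    {"tx": 0,"ty": 0,"tz": 0,"spin": -0.166},
    {"tx": 0,"ty": 0,"tz": 0,"spin": -0.166},
    {"tx": 0,"ty": 0,"tz": 0,"spin": -0.166},
    {"tx": 0,"ty": 0,"tz": 0,"spin": -0.166},
    {"tx": 0,"ty": 0,"tz": 0,"spin": -0.166},
    {"tx": 0,"ty": 0,"tz": 0,"spin": 0}
  ]
}}

```text
time: 10.62
ee_pos: [0.6123, -0.296, 0.2158]
orientation: [0.404, 0.915, -0.0, -0.0]
force: [0.2, 0.7, -0.8]
gripper_width: 0.0622
grasp_force: 0.0
```

Run:
```python
from h import *
s=shot('wrist','w4'); shot('top','top1'); o=get_obs(); p=o['ee_pos']; print(o['time'],p,o['orientation'])
P=cloud(s); m=((abs(P[...,2]-.025)<.006)&(np.hypot(P[...,0]-.612,P[...,1]+.296)<.05)).astype(np.uint8)
c=max(cv2.findContours(m,0,1)[0],key=cv2.contourArea); print('px',cv2.minAreaRect(c))
q=P[m>0]; r=cv2.minAreaRect((q[:,:2]*1000).astype(np.float32)); print(r,np.median(q[:,2]))
M=cv2.moments(m,True); print('ray',onplane(s,M['m10']/M['m00'],M['m01']/M['m00'],.024))
x,y=o['orientation'][:2]; th=2*np.arctan2(y,x); X=np.array([np.cos(th),np.sin(th)]); Y=np.array([X[1],-X[0]])
d=np.array(r[0])-p[:2]*1000; print('tx,ty',d@X,d@Y,'yangle',np.degrees(np.arctan2(Y[1],Y[0])))
t=pickle.load(open('top1.pkl','rb')); Q=cloud(t); k=(Q[...,2]>.047)&(Q[...,2]<.065)&(abs(Q[...,0]-.478)<.06)&(abs(Q[...,1]-.058)<.06); print('jar in tray',Q[k].mean(0), k.sum())
```

```text
10.725 [ 0.61230245 -0.29594529  0.21582552] [ 4.04886718e-01  9.14366847e-01  1.00167035e-05 -1.18915921e-04]
px ((277.82177734375, 186.3853759765625), (22.81053352355957, 45.14803695678711), 3.012787342071533)
((609.3450317382812, -297.0841369628906), (28.756301879882812, 58.34293746948242), 39.79785919189453) 0.02538577748583834
ray [ 0.60857942 -0.29589651  0.024     ]
tx,ty 1.1445434819659615 -2.95522177525021 yangle 42.231942655364676
jar in tray [0.47665162 0.05620562 0.05318536] 222
```

View pics/w4.png

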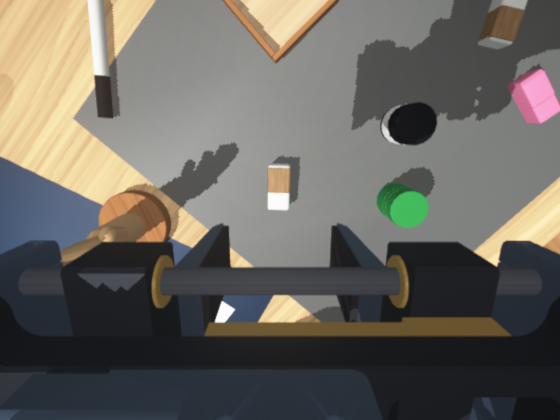

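The wrist view shows the eraser at (279,187), well aligned between the fingers and clear of the figure (130,220), jar (410,123) and green jar (403,205). The top view shows the jar standing in well2. Correct by tx +1, ty -2.5, then descend.

{"op": "arm_command", "data": {
  "moves": [
    {"tx": 1,"ty": -2.5,"tz": 40,"spin": 0.02},
    {"tx": 0,"ty": 0,"tz": 45,"spin": 0},
    {"tx": 0,"ty": 0,"tz": 45,"spin": 0},
    {"tx": 0,"ty": 0,"tz": 35,"spin": 0},
    {"tx": 0,"ty": 0,"tz": 20,"spin": 0},
    {"tx": 0,"ty": 0,"tz": 10,"spin": 0},
    {"tx": 0,"ty": 0,"tz": 3,"spin": 0},
    {"tx": 0,"ty": 0,"tz": 0,"spin": 0},
    {"tx": 0,"ty": 0,"tz": 0,"spin": 0}
  ]
}}

```text
time: 11.85
ee_pos: [0.6104, -0.2973, 0.0189]
orientation: [0.412, 0.911, -0.0, 0.001]
force: [-0.4, 0.9, -0.4]
gripper_width: 0.0621
grasp_force: 0.0
```

{"op": "arm_command", "data": {
  "moves": [
    {"tx": 0,"ty": 0,"tz": 0,"spin": 0},
    {"tx": 0,"ty": 0,"tz": 0,"spin": 0},
    {"tx": 0,"ty": 0,"tz": 0,"spin": 0},
    {"tx": 0,"ty": 0,"tz": 0,"spin": 0},
    {"tx": 0,"ty": 0,"tz": 0,"spin": 0}
  ],
  "hand": 0,
  "squeeze": 15
}}

```text
time: 12.48
ee_pos: [0.6099, -0.297, 0.018]
orientation: [0.412, 0.911, -0.0, 0.0]
force: [-0.5, 0.1, 1.5]
gripper_width: 0.0146
grasp_force: 0.6
```

Width 14.6 mm is less than the eraser's 28 mm, so something is wrong. Look before moving.

Run:
```python
from h import *
s=shot('wrist','w5'); shot('top','top2'); t=shot('scene','scene2'); o=get_obs(); print(o['time'],o['ee_pos'],o['gripper_width'],o['grasp_force'],o['force'])
a=cv2.imread('pics/scene2.png')[250:370,140:300]; b=cv2.imread('pics/w5.png')[100:300,150:417]
cv2.imwrite('pics/c5.png',np.hstack([cv2.resize(a,(400,300)),cv2.resize(b,(400,300))]))
```

```text
12.625 [ 0.60992838 -0.29701944  0.01799079] 0.0029443126503049567 0.7680978253483772 [ 0.46729898 -0.12785621  1.48758131]
```

View pics/c5.png

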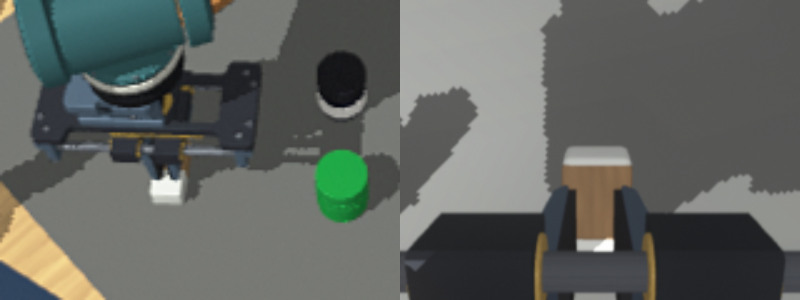

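The crop shows the eraser in line with the fingers, but they appear to be closing further than 28 mm, at or in front of it. I'll read the depth to see where the eraser is relative to the pads.

Run:
```python
from h import *
s=shot('wrist','w6'); o=get_obs(); p=o['ee_pos']; x,y=o['orientation'][:2]; th=2*np.arctan2(y,x); X=np.array([np.cos(th),np.sin(th)]); Y=np.array([X[1],-X[0]])
print(o['gripper_width'],o['grasp_force'],o['time'],p)
for n in('w5','w6'):
    s=pickle.load(open(n+'.pkl','rb')); P=cloud(s); d=(P[...,:2]-p[:2])*1000; tx,ty,z=d@X,d@Y,P[...,2]*1000
    print(n)
    for v in range(190,276,6): print(v,[(u,int(tx[v,u]),int(ty[v,u]),int(z[v,u]),s['color'][v,u].max()) for u in (250,262,272,280,288,298,310)])
```

```text
0.0004826394529224511 0.8204761566594243 12.675 [ 0.60992196 -0.29703279  0.01801398]
w5
190 [(250, 33, -20, 1, np.uint8(91)), (262, 32, -12, 0, np.uint8(90)), (272, 33, -5, 1, np.uint8(89)), (280, 33, 0, 2, np.uint8(89)), (288, 32, 5, 0, np.uint8(88)), (298, 33, 11, 1, np.uint8(88)), (310, 33, 19, 2, np.uint8(87))]
196 [(250, 28, -20, 0, np.uint8(91)), (262, 29, -12, 2, np.uint8(90)), (272, 28, -5, 0, np.uint8(92)), (280, 28, 0, 0, np.uint8(92)), (288, 28, 5, 0, np.uint8(92)), (298, 29, 11, 2, np.uint8(90)), (310, 28, 19, 1, np.uint8(88))]
202 [(250, 24, -20, 1, np.uint8(91)), (262, 28, -11, 18, np.uint8(152)), (272, 28, -5, 18, np.uint8(156)), (280, 29, 0, 19, np.uint8(155)), (288, 28, 4, 17, np.uint8(154)), (298, 28, 10, 17, np.uint8(153)), (310, 24, 20, 1, np.uint8(87))]
208 [(250, 20, -20, 1, np.uint8(91)), (262, 26, -10, 25, np.uint8(190)), (272, 26, -5, 25, np.uint8(194)), (280, 26, 0, 24, np.uint8(193)), (288, 26, 4, 24, np.uint8(193)), (298, 26, 10, 24, np.uint8(193)), (310, 20, 20, 1, np.uint8(87))]
214 [(250, 16, -20, 2, np.uint8(90)), (262, 23, -10, 26, np.uint8(133)), (2
[... 5370 characters left out ...]
-8, 124, np.uint8(35)), (262, 37, -5, 122, np.uint8(56)), (272, 72, 0, 196, np.uint8(30)), (280, -7, 0, 25, np.uint8(193)), (288, 16, 3, 78, np.uint8(29)), (298, 38, 4, 123, np.uint8(41)), (310, 38, 7, 124, np.uint8(34))]
268 [(250, 37, -8, 126, np.uint8(41)), (262, 35, -5, 121, np.uint8(77)), (272, 33, -2, 117, np.uint8(60)), (280, 33, 0, 117, np.uint8(67)), (288, 33, 2, 117, np.uint8(58)), (298, 37, 4, 125, np.uint8(52)), (310, 37, 7, 126, np.uint8(39))]
274 [(250, 36, -7, 127, np.uint8(42)), (262, 34, -5, 123, np.uint8(101)), (272, 32, -2, 119, np.uint8(72)), (280, 32, 0, 120, np.uint8(72)), (288, 32, 1, 119, np.uint8(72)), (298, 36, 4, 127, np.uint8(65)), (310, 37, 7, 128, np.uint8(41))]
```

In the depth readings the fingers are visible only down to z ≈ 27–31, just above the eraser's top at 26. They seem to have shut above it, so I measure the true fingertip height in the earlier open-air wrist pictures.

Run:
```python
from h import *
for n,p in(('w2',(.6124,.2816,.2106)),('w4',(.6123,-.2959,.2158)),('w3',(.4797,.0577,.1257))):
    s=pickle.load(open(n+'.pkl','rb')); P=cloud(s); T=np.array(s['world_from_camera'])
    d=np.hypot(P[...,0]-p[0],P[...,1]-p[1]); m=(P[...,2]>p[2]-.03)&(P[...,2]<p[2]+.05)&(d<.065)
    z=P[m][:,2]-p[2]; print(n,m.sum(),'z rel TCP: min, 1%,5%',z.min().round(4),np.percentile(z,[1,5]).round(4), np.histogram(z,bins=np.arange(-.03,.05,.004)))
    # depth down the left finger edge column
    for v in range(220,246,4): print(v,[(u,(P[v,u]-p).round(3).tolist()) for u in ((205,210,350) if n!='w4' else (222,226,338))])
print(tip_reach)
```

```text
w2 2573 z rel TCP: min, 1%,5% 0.0053 [0.0064 0.009 ] (array([  0,   0,   0,   0,   0,   0,   0,   0,   3, 173, 186, 197, 200,
       209, 218, 220, 250, 270, 314]), array([-0.03 , -0.026, -0.022, -0.018, -0.014, -0.01 , -0.006, -0.002,
        0.002,  0.006,  0.01 ,  0.014,  0.018,  0.022,  0.026,  0.03 ,
        0.034,  0.038,  0.042,  0.046]))
220 [(205, [-0.108, -0.039, -0.209]), (210, [-0.101, -0.04, -0.21]), (350, [0.089, -0.057, -0.209])]
224 [(205, [-0.044, 0.021, 0.01]), (210, [-0.042, 0.02, 0.006]), (350, [0.042, 0.013, 0.008])]
228 [(205, [-0.042, 0.021, 0.017]), (210, [-0.04, 0.019, 0.012]), (350, [0.041, 0.012, 0.012])]
232 [(205, [-0.042, 0.019, 0.019]), (210, [-0.039, 0.019, 0.02]), (350, [0.04, 0.012, 0.019])]
236 [(205, [-0.04, 0.019, 0.025]), (210, [-0.039, 0.017, 0.02]), (350, [0.039, 0.011, 0.023])]
240 [(205, [-0.038, 0.019, 0.032]), (210, [-0.039, 0.015, 0.021]), (350, [0.039, 0.009, 0.022])]
244 [(205, [-0.039, 0.017, 0.032]), (210, [-0.039, 0.013, 0.021]), (350, [0.039, 0.007, 0.024])]
w4 2167 z rel TCP: min, 1%,5% 0.006 [0.0077 0.0105] (array([  0,   0,   0,  
[... 1353 characters left out ...]
015, -0.124]), (210, [-0.077, -0.015, -0.124]), (350, [0.073, -0.028, -0.125])]
224 [(205, [-0.082, -0.019, -0.124]), (210, [-0.077, -0.02, -0.124]), (350, [0.072, -0.033, -0.124])]
228 [(205, [-0.083, -0.023, -0.123]), (210, [-0.078, -0.024, -0.125]), (350, [0.072, -0.037, -0.124])]
232 [(205, [-0.084, -0.028, -0.123]), (210, [-0.078, -0.029, -0.124]), (350, [0.072, -0.042, -0.125])]
236 [(205, [-0.084, -0.032, -0.124]), (210, [-0.079, -0.033, -0.124]), (350, [0.072, -0.046, -0.124])]
240 [(205, [-0.085, -0.037, -0.124]), (210, [-0.08, -0.038, -0.124]), (350, [0.072, -0.051, -0.124])]
244 [(205, [-0.086, -0.042, -0.124]), (210, [-0.08, -0.042, -0.123]), (350, [0.072, -0.056, -0.125])]
0.014
```

The fingertips stand about 7 mm behind the reported TCP height, not 14 mm ahead of it. They therefore closed on the eraser's top surface, and the eraser is undisturbed at tx≈0, ty≈0. I raise 5 mm, open, and go about 20 mm lower than before, stepping gently and watching the force.

{"op": "arm_command", "data": {
  "moves": [
    {"tx": 0,"ty": 0,"tz": -6,"spin": 0},
    {"tx": 0,"ty": 0,"tz": 0,"spin": 0},
    {"tx": 0,"ty": 0,"tz": 0,"spin": 0},
    {"tx": 0,"ty": 0,"tz": 0,"spin": 0},
    {"tx": 0,"ty": 0,"tz": 0,"spin": 0},
    {"tx": 0,"ty": 0,"tz": 0,"spin": 0},
    {"tx": 0,"ty": 0,"tz": 0,"spin": 0}
  ],
  "hand": 68
}}

```text
time: 13.55
ee_pos: [0.6099, -0.297, 0.0239]
orientation: [0.412, 0.911, 0.0, 0.0]
force: [0.3, -0.1, 0.3]
gripper_width: 0.0615
grasp_force: 0.0
```

{"op": "arm_command", "data": {
  "moves": [
    {"tx": 0,"ty": 0,"tz": 8,"spin": 0},
    {"tx": 0,"ty": 0,"tz": 6,"spin": 0},
    {"tx": 0,"ty": 0,"tz": 4,"spin": 0},
    {"tx": 0,"ty": 0,"tz": 3,"spin": 0},
    {"tx": 0,"ty": 0,"tz": 0,"spin": 0}
  ]
}}

```text
time: 14.18
ee_pos: [0.6098, -0.2969, 0.0027]
orientation: [0.412, 0.911, 0.0, -0.0]
force: [-0.0, -0.3, 0.4]
gripper_width: 0.0623
grasp_force: 0.0
```

{"op": "arm_command", "data": {
  "moves": [
    {"tx": 0,"ty": 0,"tz": 2,"spin": 0},
    {"tx": 0,"ty": 0,"tz": 1,"spin": 0},
    {"tx": 0,"ty": 0,"tz": 0,"spin": 0}
  ]
}}

```text
time: 14.55
ee_pos: [0.6099, -0.297, -0.0001]
orientation: [0.412, 0.911, 0.0, 0.0]
force: [0.2, -0.5, -0.8]
gripper_width: 0.0623
grasp_force: 0.0
```

{"op": "arm_command", "data": {
  "moves": [
    {"tx": 0,"ty": 0,"tz": 0,"spin": 0},
    {"tx": 0,"ty": 0,"tz": 0,"spin": 0},
    {"tx": 0,"ty": 0,"tz": 0,"spin": 0},
    {"tx": 0,"ty": 0,"tz": 0,"spin": 0},
    {"tx": 0,"ty": 0,"tz": 0,"spin": 0}
  ],
  "hand": 0,
  "squeeze": 15
}}

```text
time: 15.18
ee_pos: [0.6099, -0.297, -0.0]
orientation: [0.412, 0.911, 0.0, 0.0]
force: [-0.6, 0.8, -0.1]
gripper_width: 0.0279
grasp_force: 15.0
```

The eraser is held: 27.9 mm, 15 N. Lift, turn to the tray's axes, and carry it to well0 at about (462.5, -134).

{"op": "arm_command", "data": {
  "moves": [
    {"tx": 0,"ty": 0,"tz": -15,"spin": 0},
    {"tx": 0,"ty": 0,"tz": -30,"spin": 0},
    {"tx": 0,"ty": 0,"tz": -35,"spin": 0},
    {"tx": 0,"ty": 0,"tz": -35,"spin": 0},
    {"tx": 0,"ty": 0,"tz": 0,"spin": 0.162},
    {"tx": 0,"ty": 0,"tz": 0,"spin": 0.162},
    {"tx": 0,"ty": 0,"tz": 0,"spin": 0.162},
    {"tx": 0,"ty": 0,"tz": 0,"spin": 0.162},
    {"tx": 0,"ty": 0,"tz": 0,"spin": 0.162},
    {"tx": 12,"ty": -13,"tz": 0,"spin": 0},
    {"tx": 25,"ty": -27,"tz": 0,"spin": 0},
    {"tx": 25,"ty": -27,"tz": 0,"spin": 0},
    {"tx": 25,"ty": -27,"tz": 0,"spin": 0},
    {"tx": 25,"ty": -27,"tz": 0,"spin": 0},
    {"tx": 25,"ty": -27,"tz": 0,"spin": 0},
    {"tx": 12,"ty": -13,"tz": 0,"spin": 0},
    {"tx": 0,"ty": 0,"tz": 0,"spin": 0},
    {"tx": 0,"ty": 0,"tz": 0,"spin": 0}
  ]
}}

```text
time: 17.42
ee_pos: [0.4637, -0.1349, 0.1153]
orientation: [0.738, 0.675, 0.0, 0.001]
force: [-0.1, -1.0, 0.4]
gripper_width: 0.028
grasp_force: 15.0
```

Run:
```python
from h import *
s=shot('wrist','w7'); o=get_obs(); print(o['time'],o['ee_pos'],o['orientation'],o['gripper_width'])
P=cloud(s); z=P[...,2]
for u in (280,): 
    c=[(v,(P[v,u]*1000).astype(int).tolist()) for v in range(60,270,5)]; print(c)
for v in (160,180,200): print(v,[(u,(P[v,u]*1000).astype(int).tolist()) for u in list(range(216,246,4))+list(range(312,346,4))])
```

```text
17.475 [ 0.46368185 -0.13495309  0.11519939] [7.37775716e-01 6.75045766e-01 1.91984492e-04 4.12218262e-04] 0.02763122219918448
[(60, [474, -6, 18]), (65, [474, -10, 19]), (70, [473, -22, 64]), (75, [473, -26, 65]), (80, [472, -29, 65]), (85, [472, -32, 65]), (90, [472, -36, 66]), (95, [472, -39, 66]), (100, [471, -42, 64]), (105, [471, -46, 64]), (110, [471, -47, 19]), (115, [471, -51, 19]), (120, [470, -55, 20]), (125, [470, -59, 15]), (130, [469, -64, 2]), (135, [469, -68, 3]), (140, [469, -73, 3]), (145, [468, -77, 4]), (150, [468, -82, 2]), (155, [467, -86, 17]), (160, [469, -62, 293]), (165, [467, -96, 3]), (170, [466, -101, 1]), (175, [466, -106, 3]), (180, [465, -111, 3]), (185, [465, -116, 4]), (190, [464, -122, 1]), (195, [464, -126, 2]), (200, [464, -131, 3]), (205, [466, -106, 122]), (210, [466, -106, 134]), (215, [465, -107, 139]), (220, [465, -110, 140]), (225, [465, -112, 141]), (230, [465, -115, 141]), (235, [464, -118, 141]), (240, [464, -121, 141]), (245, [464, -124, 142]), (250, [464, -127, 141]), (255, [463, -130, 141]), (260, [463, -133, 141]), (265, [463, -136, 1
[... 487 characters left out ...]
(232, [418, -107, 3]), (236, [422, -108, 2]), (240, [426, -108, 3]), (244, [430, -108, 1]), (312, [497, -114, 2]), (316, [501, -115, 1]), (320, [505, -115, 1]), (324, [507, -113, 14]), (328, [510, -113, 18]), (332, [517, -116, 1]), (336, [521, -116, 2]), (340, [525, -117, 2]), (344, [529, -117, 1])]
200 [(216, [399, -126, 1]), (220, [403, -126, 2]), (224, [410, -124, 16]), (228, [414, -124, 16]), (232, [416, -127, 4]), (236, [419, -128, 3]), (240, [423, -128, 1]), (244, [427, -128, 2]), (312, [496, -134, 3]), (316, [500, -135, 2]), (320, [504, -135, 3]), (324, [506, -132, 18]), (328, [510, -132, 16]), (332, [516, -136, 1]), (336, [520, -137, 0]), (340, [524, -137, 2]), (344, [528, -138, 0])]
```

View pics/w7.png

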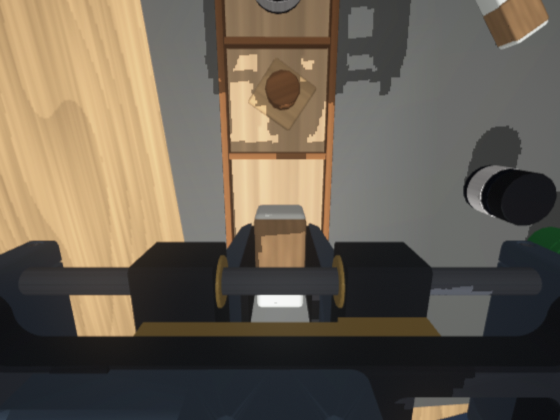

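The view shows the eraser over well0, with the divider at row 155 and the walls at columns 228 and 326. The stamp (282,90) is undisturbed and the jar top shows at (278,0). The well centre is (462, -134), so I shift 1.5 mm and lower.

{"op": "arm_command", "data": {
  "moves": [
    {"tx": 0,"ty": -1.5,"tz": 30,"spin": 0},
    {"tx": 0,"ty": 0,"tz": 35,"spin": 0},
    {"tx": 0,"ty": 0,"tz": 25,"spin": 0},
    {"tx": 0,"ty": 0,"tz": 12,"spin": 0},
    {"tx": 0,"ty": 0,"tz": 7,"spin": 0},
    {"tx": 0,"ty": 0,"tz": 3,"spin": 0},
    {"tx": 0,"ty": 0,"tz": 1,"spin": 0},
    {"tx": 0,"ty": 0,"tz": 0,"spin": 0},
    {"tx": 0,"ty": 0,"tz": 0,"spin": 0}
  ]
}}

```text
time: 18.6
ee_pos: [0.4615, -0.1342, 0.0023]
orientation: [0.738, 0.675, 0.0, 0.0]
force: [0.2, 0.1, 0.0]
gripper_width: 0.028
grasp_force: 15.0
```

{"op": "arm_command", "data": {
  "moves": [
    {"tx": 0,"ty": 0,"tz": 0.7,"spin": 0},
    {"tx": 0,"ty": 0,"tz": 0,"spin": 0},
    {"tx": 0,"ty": 0,"tz": 0,"spin": 0}
  ]
}}

```text
time: 18.98
ee_pos: [0.4613, -0.1341, 0.0012]
orientation: [0.738, 0.675, 0.0, 0.0]
force: [-0.6, -0.3, -0.3]
gripper_width: 0.0277
grasp_force: 15.0
```

{"op": "arm_command", "data": {
  "moves": [
    {"tx": 0,"ty": 0,"tz": 0,"spin": 0},
    {"tx": 0,"ty": 0,"tz": 0,"spin": 0},
    {"tx": 0,"ty": 0,"tz": 0,"spin": 0},
    {"tx": 0,"ty": 0,"tz": 0,"spin": 0}
  ],
  "hand": 47
}}

```text
time: 19.48
ee_pos: [0.4613, -0.1341, 0.0012]
orientation: [0.738, 0.675, 0.0, 0.0]
force: [0.3, -0.2, -0.6]
gripper_width: 0.0428
grasp_force: 0.0
```

{"op": "arm_command", "data": {
  "moves": [
    {"tx": 0,"ty": 0,"tz": -10,"spin": 0},
    {"tx": 0,"ty": 0,"tz": -30,"spin": 0},
    {"tx": 0,"ty": 0,"tz": -50,"spin": 0},
    {"tx": 0,"ty": 0,"tz": -50,"spin": 0},
    {"tx": 0,"ty": 0,"tz": -50,"spin": 0},
    {"tx": -50,"ty": 0,"tz": -30,"spin": 0},
    {"tx": -50,"ty": 0,"tz": 0,"spin": 0},
    {"tx": -50,"ty": 0,"tz": 0,"spin": 0},
    {"tx": 0,"ty": 0,"tz": 0,"spin": 0},
    {"tx": 0,"ty": 0,"tz": 0,"spin": 0}
  ]
}}

```text
time: 20.72
ee_pos: [0.4476, -0.2832, 0.2214]
orientation: [0.738, 0.675, 0.0, -0.0]
force: [-0.5, 0.9, 0.1]
gripper_width: 0.0428
grasp_force: 0.0
```

```bash
python3 - <<'E'
from h import *
shot('top','top3'); shot('scene','scene3'); o=get_obs(); print(o['time'],o['ee_pos'],o['gripper_width'])
a=cv2.imread('pics/scene3.png')[80:340,150:400]; b=cv2.imread('pics/top3.png')[130:310,130:430]
cv2.imwrite('pics/final.png',np.hstack([cv2.resize(a,(400,416)),cv2.resize(b,(400,240)) if 0 else cv2.copyMakeBorder(cv2.resize(b,(400,240)),0,176,0,0,0)]))
E
python3 m.py scene3 top3
```

```text
20.825 [ 0.44786525 -0.28261472  0.22136296] 0.04262806165015001
scene3 mat z 0.0006
[114.2 123.2] 11585 ztop 0.5894 rect c [ 403.4 -224.9] size [78.5 43.5] ang 58.8 hsv [ 92. 108.  85.]
[365.5 106.1] 1038 ztop 0.158 rect c [468. 465.] size [66.1 74.2] ang 73.7 hsv [ 30.    8.  188.5]
[321.3 125.9] 240 ztop 0.0839 rect c [410.9 336.7] size [19.8 61.4] ang 0.2 hsv [ 93.  39. 202.]
[252.8 212.5] 1735 ztop 0.056 rect c [485.7  15.6] size [ 45.9 125.9] ang 4.5 hsv [ 15. 152. 118.]
[339.6 211.5] 328 ztop 0.0645 rect c [643.6 130.2] size [23.1 24.5] ang 39.3 hsv [ 17. 114. 181.]
[218.9 235.2] 289 ztop 0.0271 rect c [ 465.3 -135.6] size [57.6 29.5] ang 85.0 hsv [ 17.  74. 166.]
[319.1 245.4] 262 ztop 0.0272 rect c [671.3  18.6] size [28.  57.8] ang 30.2 hsv [ 18.5  39.  204. ]
[342.6 275.9] 324 ztop 0.027 rect c [768.2  -9.7] size [29.1 58.1] ang 77.8 hsv [165.  95. 250.]
[276.4 283.3] 459 ztop 0.0563 rect c [ 673.4 -136.9] size [43.7 45.3] ang 46.2 hsv [114.  28.  41.]
[108.5 321.5] 2661 ztop 0.1961 rect c [ 497.2 -457. ] size [57.8 17.2] ang 62.8 hsv [ 18. 112. 172.]
[276.7 323.4] 504 zto
[... 881 characters left out ...]
59.]
[441.  250.5] 4812 ztop 0.5896 rect c [ 415.9 -219.3] size [78.  32.1] ang 88.0 hsv [ 92. 102.  86.]
[303.  254.4] 788 ztop 0.0192 rect c [467.8 -38.2] size [293.4 101.9] ang 84.9 hsv [ 14. 129. 113.]
[114.1 252.3] 953 ztop 0.1582 rect c [461.5 464.6] size [70.7 68.9] ang 82.3 hsv [ 14.  16. 145.]
[268.  250.3] 240 ztop 0.0574 rect c [477.7  56. ] size [43.  42.4] ang 18.2 hsv [105.   23.5  41. ]
[301.  252.7] 254 ztop 0.0654 rect c [472.6 -33.4] size [24.  21.3] ang 0.6 hsv [ 16. 114. 122.]
[337.1 257.9] 226 ztop 0.0277 rect c [ 458.8 -134.3] size [56.1 28.3] ang 83.9 hsv [ 16.  78. 152.]
[159.9 274.1] 92 ztop 0.0854 rect c [408.2 339.7] size [13.1 51.7] ang 0.9 hsv [ 93.   26.  124.5]
```

View pics/final.png

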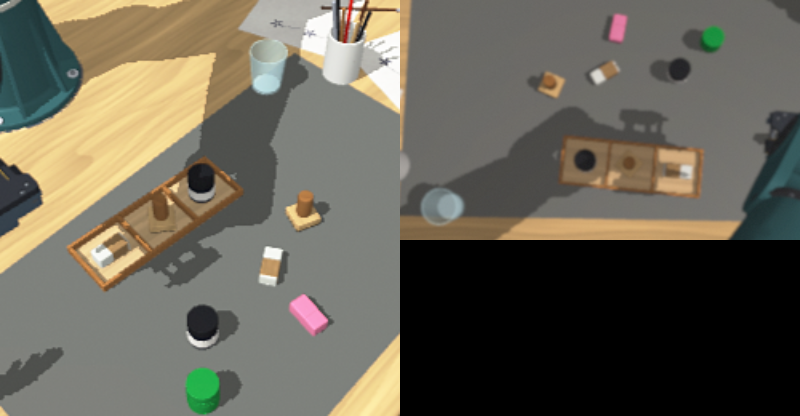

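The picture shows the eraser (110,250), stamp (160,210) and jar (200,180) each upright in its own compartment, with the spares and bystanders where they were. Handing in.

```bash
python3 -c "
from station import finish_job; print(finish_job())"
```

```text
the job is handed in; nothing more can be done
None
```

The tray is complete and handed in at about 21 s: the ink jar is in the +y well, the stamp already in the tray is untouched in the middle, and the eraser is in the -y well. The last pictures showed all three upright and the spares unmoved.

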